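# Load a printing block into the UV exposure box and start it

## Task

Push the printing block that lies on the exposure box's loading apron in through the amber gravity flap with your fingertips until it drops flat into the recessed bed inside, then draw the fingers back out so that the flap swings fully shut behind them. Only when the flap is shut, press the green start button on the box's control pod right down and let go. The block is only pushed, never picked up, and the finished block beside the box stays where it is.

Things in the scene. Friction and masses are not known exactly. Their poses are not given: they have to be found in the camera images.
- exposure_box: White UV exposure box, fixed to the bench. Origin on the bench top, under the flap's hinge, midway across the mouth; x points inwards (the way the block is pushed), y left seen from the apron, z up. The level steel apron (z = 25 mm) ends at a sill inside the mouth, x = 12 mm; behind the sill lies the bed, a recess 118 mm long, 92 mm wide, its floor at z = 3 mm. Lamp housing behind, 149 mm high.
- apron_front (a point): Middle of the front end of the loading apron, on its top (box x = -190 mm, z = 25 mm). On the apron dark guide rails, 5 mm thick, tops at z = 31 mm, funnel from about 156 mm apart (inside) at x = -180 mm to 68 mm apart at x = -38 mm and then run straight to the mouth.
- lintel (a point): Middle of the lintel over the mouth, on its top (box x = 4 mm, z = 97 mm); it spans x = -3 to 11 mm. The mouth is 88 mm wide between white jambs (x = -4 to 12 mm); clear height 59 mm, from apron to the 6 mm hinge rod under the lintel. To reach some 10 mm past the sill the fingers must lean, tips forward, 25 to 45 degrees. Behind it the roof (amber window) is 97 mm high too.
- flap (a joint): Amber plastic flap, 85 mm wide, aluminium weight bar on its lower edge, hung at box x = 0, z = 87 mm. 0 = shut (lower edge at x = 3 to 9 mm, z = 28 mm); grows to 1.35 rad as it swings inwards and up. 60 g, no spring or catch: yields to a push under 2 N, rests on whatever lies under it, falls shut within about half a second once the way is clear.
- print_block: Loose printing block on the apron: brown plywood mount with a red relief plate on top, 80 mm long (x) by 60 mm wide (y) by 20 mm high, about 110 g. Origin at the centre of its underside; its x axis points roughly into the box. Once its rear edge is past the sill it drops 22 mm into the bed, its top then 2 mm below the apron, clear of the flap.
- start_button (a joint): Travel of the green start button, 24 mm wide, on the control pod: 0 = up, 0.006 m = right down; springs back, needs about 4 N. Do not press it while the flap is open.
- start_button_top (a point): Centre of the start button's top face (moves with the button); press straight down. It stands on a grey pod, 46 mm high, on the box's right flank, nearest the robot (x = -2 to 112 mm, y = -76 to -129 mm), 58 mm in front of a fixed timer dial, 64 mm high.
- finished_block: A second printing block, same size, with a dark blue-grey plate, on the bench beside the box's left flank (the side away from the robot): leave alone.
There are look-alikes about, which are no part of the job. Leave any turquoise look-alike of the print_block alone.

How it is judged (in metres and radians):
On the way, in this order (a step that is already met when the one before it is completed fails the run):
1. the block goes in under the opened flap (value of joint flap above 0.4 rad and x of print_block in the frame of exposure_box above -0.02 m), for 0.1 s.
2. the block lies in the bed and the flap has swung shut (value of joint flap below 0.05 rad and x of print_block in the frame of exposure_box above 0.045 m and z of print_block in the frame of exposure_box below 0.006 m), for 0.2 s.
3. the start button is pressed right down (value of joint start_button above 0.0045 m), for 0.05 s.
At the end, for the whole second after the job is handed in: The block lies flat and at rest in the recessed bed (origin within 3 mm of the bed's floor, 45 to 100 mm past the hinge line); the flap is shut within 0.05 rad (3 mm at its lower edge); after that the start button was pressed at least 4.5 of its 6 mm, and is up again (all of step 2 and x of print_block in the frame of exposure_box below 0.1 m and y of print_block in the frame of exposure_box between -0.05 and 0.05 m and angle between print_block's own z axis and vertical below 0.06 rad and linear speed of print_block below 0.01 m/s and value of joint start_button below 0.0015 m); the robot touches nothing.
It fails at once if the printing block is lifted more than 10 mm off the apron (height (world z) of print_block above 0.035 m).
It fails at once if the printing block is tipped over (angle between print_block's own z axis and vertical above 0.7 rad).
It fails at once if the start button is pressed while the flap is open (value of joint start_button above 0.003 m and value of joint flap above 0.08 rad).
It fails at once if the finished block is moved (distance of finished_block from where it was at the start of the episode above 0.02 m).
It also fails if it takes over 45 s, if anything falls off the work surface, if the arm or the gripper's body presses on something with over 40 N, if the wrist force passes 120 N, or if a joint passes its speed limit or range.

## Robot

A 6-joint arm with a two-finger parallel gripper is mounted at the origin on a cart in front of the work surface, level with it; the furniture and walls round the work are solid. World frame = base frame: x ahead of the robot, y to its left, z up, the work surface at z = 0. Lengths are in mm, angles in rad, forces in N, time in s.
With the tool pointing down it reaches from about 275 to 1000 mm from the base axis. Payload 8.4 kg.
Tool frame: the origin (TCP) lies midway between the tips of the shut fingers; the grasp point (between the pads) lies 19 mm behind it; z points along the fingers, y is the line along which they close (so a half turn about z gives the same grasp; the last joint's range is limited). The gripper opens to 85 mm and grips with 20 to 120 N. Pads are 22 mm wide; open, the fingers measure 114 mm over their backs; the gripper's body (76 mm by 85 mm) begins 54 mm behind the grasp point. The pads swing forward as they close: fully open they stand 13 mm farther back than shut.
Start: joints at [1.226, 0.353, 1.633, -0, 1.155, -0.002], TCP at [210.077, 588.639, 231.281] pointing down, gripper open.
Joint ranges: [-2.63, 2.63], [-0.92, 2.1], [0.06, 2.66], [-1.3, 4.44], [0, 2.69], [-3.02, 3.02]. Speed limits (rad/s): [2.22, 2.22, 2.79, 3.14, 3.14, 3.14].

## Interface

Orientations are given as [roll, pitch, yaw] about the fixed x, y, z axes, in that order (R = Rz(yaw) Ry(pitch) Rx(roll)).
In Python, from rig import telemetry, optics, r gives the robot as it stands.
- The arm moves only by the tool play_rows, never from a script. Its arguments are lists of equal length, an entry for each row: "dp": the shift along the tool's x, y, z in units of 40 mm (1.0 is 40 mm), a list of three; "rot": the turn, a rotation vector about the tool's x, y, z in units of 6 degrees (1.0 is 6 degrees), a list of three. In form: {"dp": [[tx, ty, tz], ...], "rot": [[ax, ay, az], ...]}. A call has 1 to 5 rows; each row is the pose to reach, as a shift and turn from the pose commanded when the call began, along the tool's axes at that moment; what a row does not reach only later rows make up. A row lasts 1/12 s, in which the tool goes at most 41.7 mm and 7.16 degrees, less where a joint would pass 70% of its speed; a pose out of reach is approached as far as the arm can. A call with a gripper value outside its range is refused whole. "fingers" is the opening, from 0 (shut) to 1 (fully open), set as the call begins (left out, the last holds). The fingers move at their own pace and stop on an object; "grip_force" is the grip in N (left out, the last holds). Time passes only in rows, so rows that repeat a pose let the fingers close. It gives the time, the measured TCP pose, the force, the opening and the grip force at its end, in the units of the state.
- telemetry.sense(): the state, without advancing time (a new reading comes with each control period).
- optics.grab_frame(name): name is "scene" or "top" or "wrist"; returns a dict with "color" (384x512x3 uint8, red, green, blue), "mtx" (3x3 intrinsics, pixels), "R" (3x3) and "t" (3): a world point X has camera coordinates R X + t; the wrist camera has in their place "mount" (4x4, takes a point from camera to tool coordinates, whose origin is the TCP and whose axes are the flange's). Camera axes: x right, y down, z forward; pixel columns grow to the right and rows downward; lengths in mm; the calibration is good to about 2 mm. A picture is of the moment at which its call begins: read the wrist's pose just before it. There is no depth.
- r.sign_off(): hands the job in; it is judged then, once.
The state is a dict: "clock": time; "qpos": joint angles; "qvel": joint speeds; "joint_efforts": joint torques, N m; "eef_pos": TCP position; "tcp_rot": TCP orientation; "contact_force": force on the tool from outside, world axes, zero at the start; "wrist_torque": the same for the moment, N m; "opening": opening from 0.0 (shut) to 1.0 (fully open); "grasp_force": force on a finger pad.
Only numpy, scipy, OpenCV 4.12 (cv2) and the standard library are available. Lean on these libraries where they do the work, as an engineer would, in place of code of your own. Each camera call takes 0.05 s, during which the arm holds its last target. There are 200 camera calls.

## Working session

There is one attempt and no reset: what is moved stays moved. The work goes in short steps, Python scripts to look and compute and a tool call to move; the robot and the scene stay as the last step left them, time stands still between calls to the robot, and variables do not carry over. Pictures are saved under pics/ and viewed, at most 10 in all, crops included, and the job is handed in when it is done.

Besides the shell and the picture viewer there is one more tool, called after ">>>" in YAML: its name, and indented under it one key for each argument. play_rows: Moves the arm, as the interface text tells. Its arguments: {"type":"object","properties":{"dp":{"type":"array"},"rot":{"type":"array"},"fingers":{"type":"number"},"grip_force":{"type":"number"}},"required":["dp","rot"]}

```bash
mkdir -p pics; ls; python3 - <<'E'
from rig import telemetry, optics, r
import cv2, numpy as np
for n in("scene","top"):
    f=optics.grab_frame(n); cv2.imwrite(f"pics/{n}0.png",f["color"][...,::-1])
    np.savez(f"pics/{n}0.npz",**{k:f[k] for k in("color","mtx","R","t")})
    print(n,f["mtx"],f["R"],f["t"])
print(telemetry.sense())
E
```

```text
pics
scene [[357.10718287   0.         253.44636025]
 [  0.         357.10718287 192.70317996]
 [  0.           0.           1.        ]] [[ 0.82841968 -0.55993897 -0.01375462]
 [-0.31878156 -0.45115541 -0.8335689 ]
 [ 0.46054224  0.6949296  -0.55224423]] [-392.13056765  311.75844593  709.06502266]
top [[359.11454883   0.         253.87002687]
 [  0.         359.11454883 186.52670424]
 [  0.           0.           1.        ]] [[ 0.02123902 -0.99976283  0.00481505]
 [-0.99485528 -0.02161144 -0.0989743 ]
 [ 0.09905489 -0.00268816 -0.99507834]] [ 94.14567907 567.34521715 956.05448785]
{'clock': 0.1, 'qpos': array([ 1.22560693e+00,  3.53597114e-01,  1.63405436e+00, -1.65140983e-05,
        1.15517080e+00, -2.40781592e-03]), 'qvel': array([ 0.00135852, -0.00177693, -0.00318472,  0.00209576,  0.00164434,
       -0.00039117]), 'joint_efforts': array([ 8.81279029e-04, -6.06364703e+01, -3.42825973e+01,  2.29129228e-04,
        4.06912324e-03, -2.06117687e-05]), 'eef_pos': array([209.93650948, 588.24536003, 230.62767192]), 'tcp_rot': array([-3.14036300e+00,  1.21392007e-05,  2.79881776e+00]), 'contact_force': array([-0.47528288, -0.13056753, -0.23634317]), 'wrist_torque': array([-0.02689953, -0.08619229,  0.01632209]), 'grasp_force': 0.0, 'opening': 0.9981676566953956}
```

View pics/scene0.png

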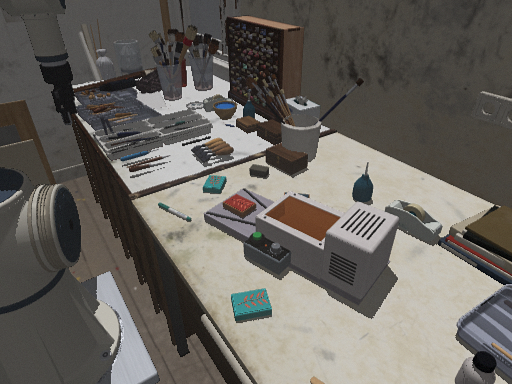

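View pics/top0.png

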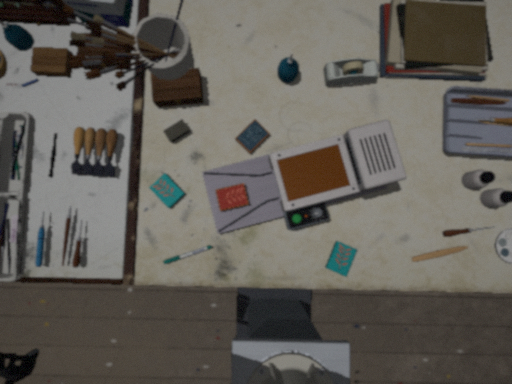

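The scene view shows the box, with the red block on the apron at about (240,205) and the green button at (257,237). In the top view the block is at (233,197), the button at (297,219), and the box points right and slightly up.

```bash
cat > h.py <<'E'
import numpy as np, cv2
def ray(f,uv,z):
    d=np.asarray(f["R"]).T@np.linalg.inv(f["mtx"])@np.array([uv[0],uv[1],1.]); c=-np.asarray(f["R"]).T@f["t"]
    return c+d*(z-c[2])/d[2]
def blob(img,lo,hi,roi):
    h=cv2.cvtColor(img,cv2.COLOR_RGB2HSV); m=cv2.inRange(h,np.array(lo),np.array(hi)); k=np.zeros_like(m); x0,y0,x1,y1=roi; k[y0:y1,x0:x1]=m[y0:y1,x0:x1]
    cs,_=cv2.findContours(k,cv2.RETR_EXTERNAL,cv2.CHAIN_APPROX_NONE)
    return max(cs,key=cv2.contourArea)
E
python3 - <<'E'
from h import *
f=dict(np.load("pics/top0.npz"))
im=f["color"]
for n,lo,hi,roi,z in(("red",(0,120,90),(8,255,255),(200,150,265,230),45),("amber",(5,120,60),(20,255,255),(265,130,365,220),97),("green",(45,100,50),(80,255,255),(280,200,310,235),54)):
    c=blob(im,lo,hi,roi); r=cv2.minAreaRect(c); b=cv2.boxPoints(r)
    print(n,cv2.contourArea(c),r); print("ctr",ray(f,r[0],z).round(1)); print([ray(f,p,z)[:2].round(1) for p in b])
c=cv2.resize(im[110:240,195:415],None,fx=3.6,fy=3.6,interpolation=cv2.INTER_CUBIC); cv2.imwrite("pics/crop.png",c[...,::-1])
E
```

```text
red 529.5 ((231.8882293701172, 196.7470703125), (20.716861724853516, 28.09249496459961), 77.47119140625)
ctr [534.7 164.8  45. ]
[array([552.8, 208.2]), array([570.8, 134.9]), array([516.6, 121.5]), array([498.7, 194.4])]
amber 2409.0 ((313.1452331542969, 172.29461669921875), (40.83953094482422, 61.839027404785156), 75.0685806274414)
ctr [598.2 -44.4  97. ]
[array([626.7,  46. ]), array([ 671.7, -107.5]), array([ 569.9, -134.2]), array([525.9,  17.8])]
green 64.0 ((296.5, 218.5), (9.0, 9.0), 90.0)
ctr [480.1  -8.2  54. ]
[array([491.7,   3.9]), array([492.2, -20. ]), array([468.5, -20.2]), array([468. ,   3.6])]
```

View pics/crop.png

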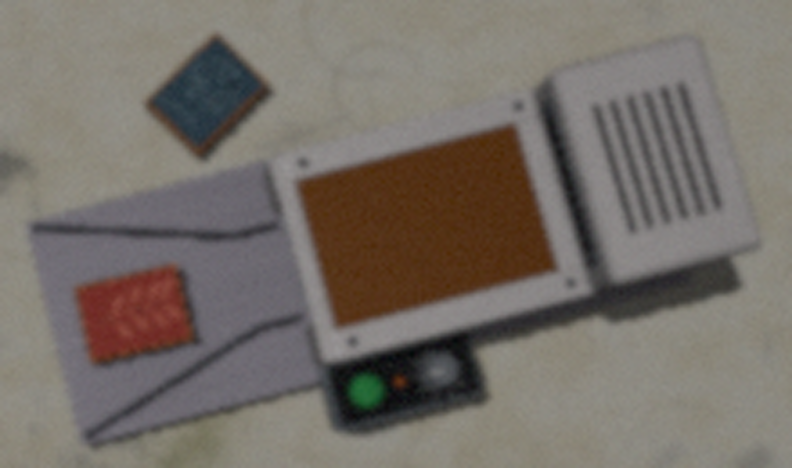

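The crop shows the apron's front corners at crop (30,228) and (90,445), and the front edge of the roof running from (272,160) to (327,362). The block is centred at about (137,313), slightly right of the axis.

```bash
python3 - <<'E'
from h import *
f=dict(np.load("pics/top0.npz"))
P=lambda x,y,z: ray(f,(195+(x+.5)/3.6-.5,110+(y+.5)/3.6-.5),z)
aL,aR=P(30,226,25),P(90,446,25); lL,lR=P(272,160,97),P(328,362,97); bL,bR=P(535,89,97),P(597,290,97)
print(*[p.round(1) for p in(aL,aR,lL,lR,bL,bR)])
am=(aL+aR)/2; lm=(lL+lR)/2; bm=(bL+bR)/2
d=(bm-am)[:2]; print("am",am,"lm",lm,"bm",bm,"yaws", [np.degrees(np.arctan2(*v[:2][::-1])) for v in (lm-am,bm-lm,bm-am)], [np.degrees(np.arctan2(v[1],v[0]))-90 for v in(aL-aR,lL-lR,bL-bR)])
print(np.linalg.norm((lm-am)[:2]))
yaw=np.arctan2(d[1],d[0]); X=np.array([np.cos(yaw),np.sin(yaw)]);Y=np.array([-X[1],X[0]])
o=((am[:2]+190*X)+(lm[:2]+3*X))/2; print("yaw",yaw,"o",o)
for n,p in(("block",(534.7,164.8)),("btn",(480.1,-8.2)),("amber",(598.2,-44.4))): q=np.array(p)-o; print(n,q@X,q@Y)
for p in ([552.8,208.2],[570.8,134.9],[516.6,121.5],[498.7,194.4]): q=np.array(p)-o; print(q@X,q@Y)
E
```

```text
[601.5 247.4  25. ] [435.4 196.4  25. ] [643.   66.3  97. ] [499.9  24.5  97. ] [ 698.9 -121.8   97. ] [ 554.8 -165.2   97. ]
am [518.46919411 221.905109    25.        ] lm [571.44441937  45.43389581  97.        ] bm [ 626.88014793 -143.52570102   97.        ] yaws [np.float64(-73.29067013577304), np.float64(-73.64971214316589), np.float64(-73.47615944027831)] [np.float64(-72.9169215130291), np.float64(-73.72586848496687), np.float64(-73.2305639220773)]
184.25108840065658
yaw -1.2824009039531703 o [572.4027849   41.15481015]
block -129.2620362514637 -0.9792576387360725
btn 21.06429901041332 -102.52802881167419
amber 89.35861900945513 0.39881829766109433
-165.72178173576245 28.716818856655614
-90.32950661548341 25.125878563618972
-92.89816091457952 -30.64689270598648
-167.87851401705916 -27.073847978100964
```

```bash
cat >> h.py <<'E'
from scipy.spatial.transform import Rotation as Ro
YAW=-1.2824; O=np.array([572.4,41.2,0.]); B=Ro.from_euler("z",YAW).as_matrix()
def cur():
    from rig import telemetry
    s=telemetry.sense(); return s,np.array(s["eef_pos"]),Ro.from_euler("xyz",s["tcp_rot"]).as_matrix()
def go(x,y,z,tilt,yaw=0.):
    "box-frame target, tilt deg (tips forward), extra yaw deg; prints total dp/rot in move units"
    s,p,R=cur(); t=np.radians(tilt); c,n=np.cos(t),np.sin(t)
    T=B@Ro.from_euler("z",yaw,degrees=True).as_matrix()@np.array([[-c,0,n],[0,1,0],[-n,0,-c]])
    d=R.T@(O+B@[x,y,z]-p)/40; w=Ro.from_matrix(R.T@T).as_rotvec(degrees=True)/6
    print("box",(B.T@(p-O)).round(1),"dp",d.round(2),"rot",w.round(2),"F",(B.T@s["contact_force"]).round(1),"q",np.round(s["qpos"],2),"t",s["clock"])
E
python3 -c "
from h import *
go(-225,-1,150,0);go(-225,-1,150,38)"
```

```text
box [-627.5 -191.9  230.6] dp [-9.79 -5.31  2.02] rot [-0.01  0.01  8.97] F [-0.  -0.5 -0.2] q [ 1.23  0.35  1.63 -0.    1.16 -0.  ] t 0.1
box [-627.5 -191.9  230.6] dp [-9.79 -5.31  2.02] rot [ 2.96 -5.85  8.63] F [-0.  -0.5 -0.2] q [ 1.23  0.35  1.63 -0.    1.16 -0.  ] t 0.1
```

>>> play_rows:
  dp:
    - [-0.8, -0.4, 0.1]
    - [-1.6, -0.8, 0.2]
    - [-2.5, -1.3, 0.4]
    - [-3.4, -1.8, 0.6]
    - [-4.3, -2.3, 0.8]
  rot:
    - [0.2, -0.4, 0.6]
    - [0.45, -0.9, 1.3]
    - [0.75, -1.5, 2.2]
    - [1.0, -2.0, 3.0]
    - [1.3, -2.5, 3.8]
  fingers: 0.25

```text
clock: 0.52
eef_pos: [341.3, 443.3, 199.3]
tcp_rot: [-3.059, 0.284, 2.406]
contact_force: [-0.7, 1.0, 0.4]
opening: 0.299
grasp_force: 0.0
```

```bash
python3 -c "
from h import *
go(-225,-1,130,38)"
```

```text
box [-451.3 -107.2  199.3] dp [-5.48 -0.39  3.45] rot [ 1.63 -3.32  4.81] F [-1.1 -0.4  0.4] q [ 1.07  0.37  1.73 -0.27  1.21  0.36] t 0.5167
```

>>> play_rows:
  dp:
    - [-0.7, 0, 0.45]
    - [-1.4, -0.1, 0.9]
    - [-2.2, -0.15, 1.4]
    - [-3.0, -0.2, 1.9]
    - [-3.6, -0.25, 2.3]
  rot:
    - [0.2, -0.4, 0.65]
    - [0.4, -0.9, 1.3]
    - [0.65, -1.4, 2.0]
    - [0.9, -1.9, 2.7]
    - [1.1, -2.3, 3.3]

```text
clock: 0.93
eef_pos: [451.6, 320.4, 151.4]
tcp_rot: [-3.089, 0.552, 2.048]
contact_force: [0.1, 0.1, -0.0]
opening: 0.249
grasp_force: 0.0
```

```bash
python3 -c "
from h import *
go(-225,-1,110,38)"
```

```text
box [-302.1  -36.4  151.4] dp [-1.21  0.61  1.93] rot [ 0.53 -1.02  1.51] F [-0.1  0.1 -0. ] q [ 0.9   0.49  1.74 -0.5   1.25  0.68] t 0.9333
```

>>> play_rows:
  dp:
    - [-0.4, 0.2, 0.6]
    - [-0.8, 0.4, 1.2]
    - [-1.1, 0.55, 1.8]
    - [-1.21, 0.61, 1.93]
    - [-1.21, 0.61, 1.93]
  rot:
    - [0.2, -0.35, 0.5]
    - [0.4, -0.7, 1.0]
    - [0.53, -1.02, 1.51]
    - [0.53, -1.02, 1.51]
    - [0.53, -1.02, 1.51]

```text
clock: 1.35
eef_pos: [506.5, 257.4, 109.1]
tcp_rot: [-3.136, 0.661, 1.865]
contact_force: [-0.6, -1.2, -1.1]
opening: 0.253
grasp_force: 0.0
```

```bash
python3 - <<'E'
from h import *
from rig import optics
go(-215,-1,36,38)
f=optics.grab_frame("wrist"); cv2.imwrite("pics/w1.png",f["color"][...,::-1])
E
```

```text
box [-226.    -1.7  109.1] dp [0.9  0.02 1.61] rot [-0.02 -0.03  0.04] F [ 1.  -0.9 -1.1] q [ 0.8   0.6   1.73 -0.6   1.24  0.83] t 1.35
```

View pics/w1.png

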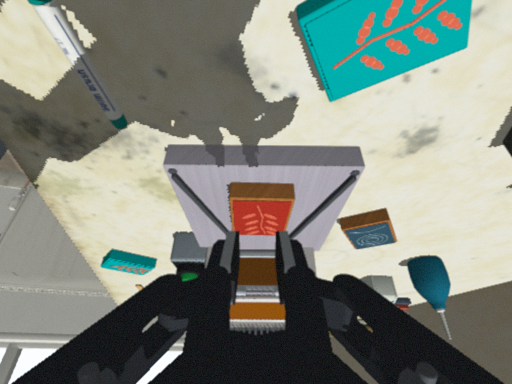

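The wrist view shows the block at (262,208), centred between the fingertips (220–295), with the apron and rails symmetric around it. Alignment is good, so I descend.

>>> play_rows:
  dp:
    - [0.25, 0, 0.45]
    - [0.5, 0, 0.9]
    - [0.75, 0.02, 1.35]
    - [0.9, 0.02, 1.61]
    - [0.9, 0.02, 1.61]
  rot:
    - [0, 0, 0]
    - [0, 0, 0]
    - [0, 0, 0]
    - [0, 0, 0]
    - [0, 0, 0]

```text
clock: 1.82
eef_pos: [509.1, 248.6, 36.4]
tcp_rot: [-3.137, 0.66, 1.866]
contact_force: [0.5, -0.5, -1.0]
opening: 0.25
grasp_force: 0.0
```

```bash
python3 -c "
from h import *
go(-175,-1,35,38); go(-100,-1,35,38)"
```

```text
box [-216.9   -1.7   36.4] dp [-0.81  0.01  0.67] rot [ 0.   -0.03  0.05] F [ 0.6  0.3 -1. ] q [ 0.78  0.7   1.75 -0.64  1.13  0.9 ] t 1.8167
box [-216.9   -1.7   36.4] dp [-2.29  0.    1.82] rot [ 0.   -0.03  0.05] F [ 0.6  0.3 -1. ] q [ 0.78  0.7   1.75 -0.64  1.13  0.9 ] t 1.8167
```

>>> play_rows:
  dp:
    - [-0.25, 0, 0.2]
    - [-0.5, 0, 0.4]
    - [-0.7, 0, 0.57]
    - [-0.81, 0.01, 0.67]
    - [-0.9, 0.01, 0.74]
  rot:
    - [0, 0, 0]
    - [0, 0, 0]
    - [0, 0, 0]
    - [0, 0, 0]
    - [0, 0, 0]

```text
clock: 2.23
eef_pos: [524.8, 203.3, 37.1]
tcp_rot: [3.141, 0.659, 1.861]
contact_force: [-2.0, 2.7, 3.9]
opening: 0.248
grasp_force: 1.8
```

```bash
python3 -c "
from h import *
go(-130,-1,35,38)"
```

```text
box [-168.9    0.5   37.1] dp [-0.74 -0.04  0.64] rot [ 0.02 -0.04  0.02] F [-3.1 -1.1  3.9] q [ 0.71  0.68  1.8  -0.69  1.08  0.88] t 2.2333
```

>>> play_rows:
  dp:
    - [-0.16, -0.01, 0.06]
    - [-0.32, -0.02, 0.2]
    - [-0.5, -0.03, 0.36]
    - [-0.66, -0.04, 0.5]
    - [-0.8, -0.04, 0.62]
  rot:
    - [0, 0, 0]
    - [0, 0, 0]
    - [0, 0, 0]
    - [0, 0, 0]
    - [0, 0, 0]

```text
clock: 2.65
eef_pos: [534.5, 164.1, 36.4]
tcp_rot: [-3.141, 0.66, 1.863]
contact_force: [-1.1, 2.8, 2.7]
opening: 0.251
grasp_force: 1.5
```

```bash
python3 - <<'E'
from h import *
from rig import optics
go(-90,-1,37,38)
f=optics.grab_frame("top"); im=f["color"]; c=blob(im,(0,120,90),(8,255,255),(200,150,300,230)); r=cv2.minAreaRect(c); print(r,B.T@(ray(f,r[0],45)-O))
f=optics.grab_frame("scene"); cv2.imwrite("pics/s1.png",cv2.resize(f["color"][150:290,180:340],None,fx=4,fy=4)[...,::-1])
E
```

```text
box [-128.6   -1.3   36.4] dp [-0.77  0.    0.58] rot [ 0.01 -0.04  0.03] F [-3.  -0.3  2.7] q [ 0.65  0.67  1.84 -0.73  1.04  0.87] t 2.65
((249.06153869628906, 191.8922882080078), (20.87397575378418, 29.118322372436523), 74.74488067626953) [-81.29321528  -0.58260604  45.        ]
```

View pics/s1.png

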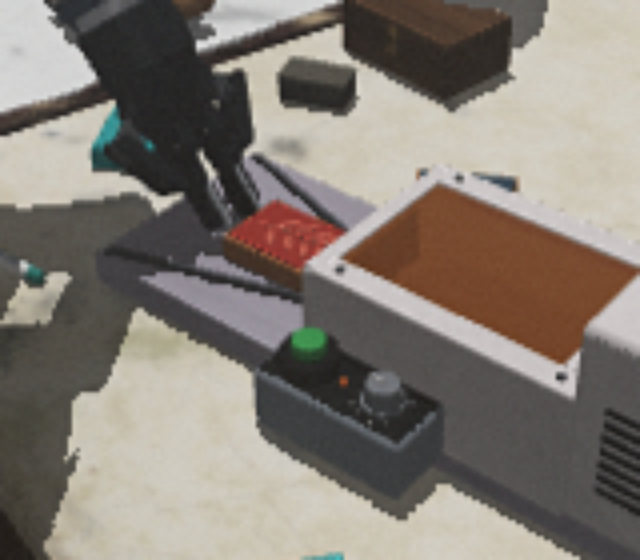

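The scene crop shows the fingertips against the block's rear face at about (225,225) and the block square between the rails. The contact edge is about 7.5 mm ahead of the TCP. I carry on pushing.

>>> play_rows:
  dp:
    - [-0.17, 0, 0.12]
    - [-0.34, 0, 0.25]
    - [-0.51, 0, 0.38]
    - [-0.68, 0, 0.51]
    - [-0.85, 0, 0.64]
  rot:
    - [0, 0, 0]
    - [0, 0, 0]
    - [0, 0, 0]
    - [0, 0, 0]
    - [0, 0, 0]

```text
clock: 3.17
eef_pos: [546.6, 123.1, 36.7]
tcp_rot: [-3.14, 0.66, 1.863]
contact_force: [0.4, 0.4, -0.9]
opening: 0.247
grasp_force: 0.3
```

```bash
python3 -c "
from h import *
go(-45,0,37,38)"
```

```text
box [-85.9  -1.4  36.7] dp [-0.81  0.03  0.62] rot [ 0.01 -0.03  0.03] F [-0.3  0.5 -0.9] q [ 0.59  0.66  1.87 -0.77  1.    0.85] t 3.1667
```

>>> play_rows:
  dp:
    - [-0.17, 0, 0.12]
    - [-0.34, 0.01, 0.25]
    - [-0.51, 0.02, 0.38]
    - [-0.68, 0.02, 0.51]
    - [-0.85, 0.03, 0.64]
  rot:
    - [0, 0, 0]
    - [0, 0, 0]
    - [0, 0, 0]
    - [0, 0, 0]
    - [0, 0, 0]

```text
clock: 3.58
eef_pos: [560.2, 82.9, 37.5]
tcp_rot: [-3.14, 0.66, 1.863]
contact_force: [-0.4, 2.0, 1.2]
opening: 0.252
grasp_force: 1.0
```

```bash
python3 - <<'E'
from h import *
from rig import optics
go(-10,0,37,38)
f=optics.grab_frame("scene"); cv2.imwrite("pics/s2.png",cv2.resize(f["color"][150:290,180:340],None,fx=4,fy=4)[...,::-1])
E
```

```text
box [-43.5   0.1  37.5] dp [-0.65 -0.01  0.52] rot [ 0.01 -0.03  0.03] F [-2.   0.2  1.2] q [ 0.51  0.65  1.89 -0.82  0.96  0.83] t 3.5833
```

View pics/s2.png

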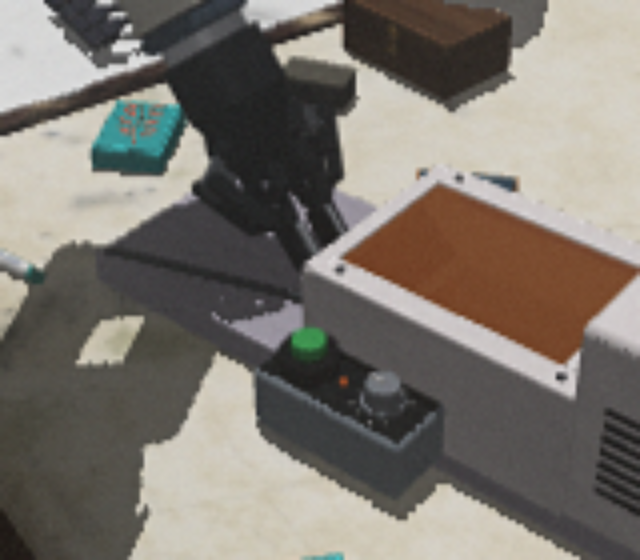

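The block is under the lintel, with the fingers at crop (310,250) just outside the mouth and clear of it. I keep pushing.

>>> play_rows:
  dp:
    - [-0.15, 0, 0.11]
    - [-0.3, 0, 0.23]
    - [-0.45, 0, 0.35]
    - [-0.6, 0, 0.47]
    - [-0.72, 0, 0.57]
  rot:
    - [0, 0, 0]
    - [0, 0, 0]
    - [0, 0, 0]
    - [0, 0, 0]
    - [0, 0, 0]

```text
clock: 4.05
eef_pos: [570.6, 47.7, 37.0]
tcp_rot: [-3.14, 0.66, 1.863]
contact_force: [0.2, 0.5, -0.1]
opening: 0.25
grasp_force: 0.0
```

```bash
python3 -c "
from h import *
go(10,0,36,40)"
```

```text
box [-6.8  0.1 37. ] dp [-0.32 -0.    0.28] rot [ 0.01 -0.37  0.03] F [-0.4  0.3 -0.1] q [ 0.45  0.64  1.91 -0.86  0.93  0.81] t 4.05
```

>>> play_rows:
  dp:
    - [-0.12, 0, 0.1]
    - [-0.24, 0, 0.2]
    - [-0.35, 0, 0.3]
    - [-0.46, 0, 0.38]
    - [-0.46, 0, 0.38]
  rot:
    - [0, -0.1, 0]
    - [0, -0.2, 0]
    - [0, -0.3, 0]
    - [0, -0.37, 0]
    - [0, -0.37, 0]

```text
clock: 4.47
eef_pos: [579.5, 27.1, 36.0]
tcp_rot: [3.138, 0.697, 1.863]
contact_force: [5.6, 5.6, -3.2]
opening: 0.249
grasp_force: 0.2
```

```bash
python3 - <<'E'
from h import *
from rig import optics
go(16,0,36,40); go(-60,0,42,40)
f=optics.grab_frame("top"); cv2.imwrite("pics/t2.png",cv2.resize(f["color"][110:240,230:390],None,fx=4.5,fy=4.5)[...,::-1])
E
```

```text
box [15.5  2.8 36. ] dp [-0.01 -0.07  0.01] rot [ 0.06 -0.01  0.02] F [-3.7  7.  -3.2] q [ 0.43  0.65  1.91 -0.91  0.93  0.83] t 4.4667
box [15.5  2.8 36. ] dp [ 1.35 -0.06 -1.33] rot [ 0.06 -0.01  0.02] F [-3.7  7.  -3.2] q [ 0.43  0.65  1.91 -0.91  0.93  0.83] t 4.4667
```

View pics/t2.png

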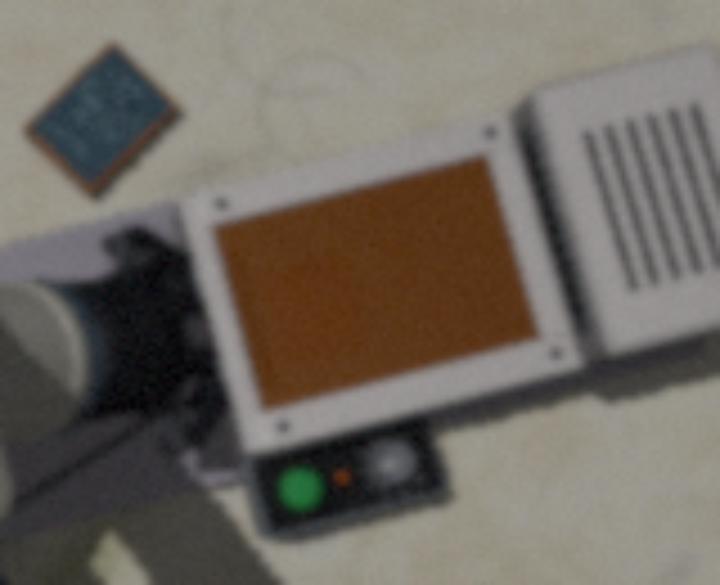

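The view shows the gripper at the mouth, with a faint redder patch near (320,290) through the amber window. I enhance it to locate the block.

```bash
cat > w.py <<'E'
from h import *
from rig import optics
import sys
a=np.mean([optics.grab_frame("top")["color"].astype(float) for _ in range(4)],0); f=optics.grab_frame("top")
Y,X=np.mgrid[0:384,0:512]
# box coords at z for each px
def boxxy(z):
    d=np.stack([X,Y,np.ones_like(X)],-1)@np.linalg.inv(f["mtx"]).T@f["R"]; c=-f["R"].T@f["t"]
    return (c+d*((z-c[2])/d[...,2])[...,None]-O)@B
w=boxxy(97); z=float(sys.argv[1]); q=boxxy(z)
m=(w[...,0]>25)&(w[...,0]<152)&(abs(w[...,1])<43)
g=cv2.GaussianBlur(a/np.maximum(a.sum(-1,keepdims=True),1),(0,0),1)
v=g[...,0]-2*g[...,1]+g[...,2]   # redness vs amber
val=v[m]; t,_=cv2.threshold(cv2.normalize(val,None,0,255,cv2.NORM_MINMAX).astype(np.uint8),0,255,cv2.THRESH_OTSU)
n=np.zeros(m.shape); n[m]=(val-val.min())/(np.ptp(val)); k=(n*255>t)&m
print("n",k.sum(),"x range",np.percentile(q[k][:,0],[2,50,98]).round(1),"y",np.percentile(q[k][:,1],[2,50,98]).round(1),"rect",cv2.minAreaRect(np.argwhere(k)[:,::-1].astype(np.float32)))
o=np.zeros((384,512),np.uint8); o[m]=(n[m]*255); cv2.imwrite(sys.argv[2],cv2.resize(o[130:220,260:365],None,fx=5,fy=5))
E
python3 w.py 30 pics/e1.png
```

```text
n 435 x range [ 35.7  64.5 160.4] y [-30.8   1.   39. ] rect ((312.453369140625, 172.43577575683594), (32.321434020996094, 49.084407806396484), 72.47443389892578)
```

View pics/e1.png

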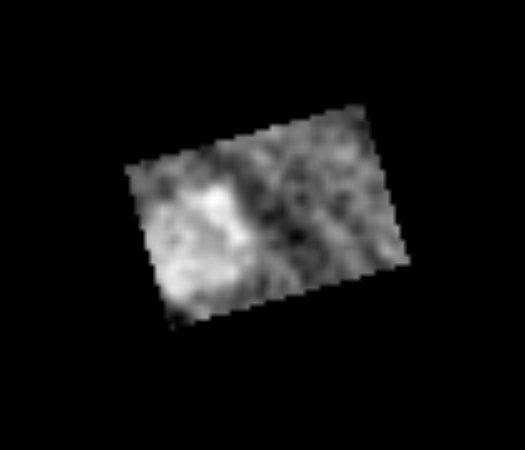

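The patch's forward edge is at about (250,225) in the enlargement, which is image pixel (310,175).

```bash
python3 - <<'E'
from h import *
f=dict(np.load("pics/top0.npz"))
for z in(15,23,40):
  for p in((310.5,175),(304,167),(312,184)): print(z,(B.T@(ray(f,p,z)-O)).round(1))
go(22,0,38,40)
E
```

```text
15 [96.7  2.4 15. ]
15 [85.5 28.8 15. ]
15 [ 93.7 -23.   15. ]
23 [95.2  1.7 23. ]
23 [84.  27.9 23. ]
23 [ 92.2 -23.4  23. ]
40 [91.9  0.3 40. ]
40 [80.9 26.  40. ]
40 [ 89.  -24.4  40. ]
box [15.3  2.7 36.1] dp [-0.16 -0.07  0.07] rot [ 0.05 -0.01  0.03] F [-4.6  6.2 -2.8] q [ 0.43  0.65  1.91 -0.91  0.93  0.83] t 4.7667
```

>>> play_rows:
  dp:
    - [0.2, -0.05, -0.16]
    - [0.45, -0.06, -0.38]
    - [0.75, -0.06, -0.65]
    - [1.05, -0.06, -0.95]
    - [1.4, -0.06, -1.3]
  rot:
    - [0, 0, 0]
    - [0, 0, 0]
    - [0, 0, 0]
    - [0, 0, 0]
    - [0, 0, 0]

```text
clock: 5.18
eef_pos: [552.0, 98.8, 40.0]
tcp_rot: [-3.139, 0.699, 1.864]
contact_force: [0.4, -0.3, 0.1]
opening: 0.25
grasp_force: 0.0
```

```bash
python3 - <<'E'
from h import *
go(-140,0,100,40)
E
python3 w.py 23 pics/e2.png
```

```text
box [-61.   -3.2  40. ] dp [ 0.55  0.08 -2.42] rot [0.   0.01 0.04] F [0.4 0.3 0.1] q [ 0.56  0.66  1.88 -0.82  1.01  0.87] t 5.1833
n 423 x range [ 35.7  62.9 148.6] y [-27.7   2.3  30.7] rect ((312.1253662109375, 173.66787719726562), (31.195907592773438, 47.470726013183594), 74.2913589477539)
```

>>> play_rows:
  dp:
    - [0.12, 0, -0.5]
    - [0.25, 0.05, -1.0]
    - [0.4, 0.08, -1.6]
    - [0.5, 0.08, -2.2]
    - [0.55, 0.08, -2.42]
  rot:
    - [0, 0, 0]
    - [0, 0, 0]
    - [0, 0, 0]
    - [0, 0, 0]
    - [0, 0, 0]

```text
clock: 5.85
eef_pos: [533.9, 176.3, 101.8]
tcp_rot: [3.14, 0.698, 1.862]
contact_force: [0.5, -0.2, -0.3]
opening: 0.25
grasp_force: 0.0
```

```bash
python3 - <<'E'
from h import *
from rig import optics
s,p,R=cur(); print(B.T@(p-O))
f=optics.grab_frame("wrist"); np.savez("pics/w2.npz",c=f["color"],m=f["mtx"],M=f["mount"],p=p,R=R)
t=optics.grab_frame("scene")["color"][165:265,240:350]
# project some box points for reference
M=f["mount"]
def proj(b):
    w=O+B@np.array(b,float); c=np.linalg.inv(M)@np.r_[R.T@(w-p),1]; q=f["mtx"]@c[:3]; return (q[:2]/q[2]).round(0)
for b in((-4,44,25),(-4,-44,25),(0,42,28),(0,-42,28),(-3,0,97),(6,0,28),(12,0,25)): print(b,proj(b))
a=cv2.resize(f["color"],(512,384)); b=cv2.resize(t,(288,262),interpolation=cv2.INTER_CUBIC)
o=np.zeros((384,800,3),np.uint8); o[:,:512]=a; o[:262,512:]=b; cv2.imwrite("pics/w2.png",o[...,::-1])
E
```

```text
[-140.4612558     1.54210141  101.78596036]
(-4, 44, 25) [292. 222.]
(-4, -44, 25) [218. 222.]
(0, 42, 28) [291. 226.]
(0, -42, 28) [220. 226.]
(-3, 0, 97) [255. 286.]
(6, 0, 28) [255. 228.]
(12, 0, 25) [255. 228.]
```

View pics/w2.png

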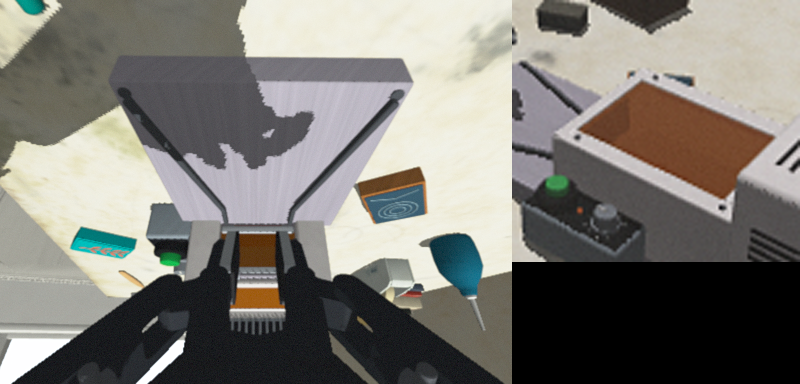

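The flap looks shut: its weight bar is at (257,228), as projected, and the apron is empty. Next I locate the button.

```bash
python3 - <<'E'
from h import *
from rig import optics
L=[]
for n,roi in(("top",(280,200,312,235)),("scene",(245,225,270,250))):
    f=optics.grab_frame(n); c=blob(f["color"],(45,100,50),(80,255,255),roi); (x,y,w,h)=cv2.boundingRect(c); m=cv2.moments(c); u=(m["m10"]/m["m00"],m["m01"]/m["m00"]); print(n,u,(x,y,w,h))
    for z in (50,54,58): print(z,(B.T@(ray(f,u,z)-O)).round(1))
f=optics.grab_frame("top"); a=np.mean([optics.grab_frame("top")["color"].astype(float) for _ in range(4)],0)
for x in range(40,131,6):
    v=[]
    for y in range(-20,21,4):
        w=O+B@np.array([x,y,23.]); q=f["mtx"]@(f["R"]@w+f["t"]); q=(q[:2]/q[2]).round().astype(int); v.append(a[q[1],q[0]])
    print(x,np.mean(v,0).round(0),end=" ")
print(); go(21,-102.5,150,0,-90)
E
```

```text
top (296.1928571428571, 218.21904761904761) (291, 214, 11, 10)
50 [  21.  -101.7   50. ]
54 [  20.5 -101.6   54. ]
58 [  20.  -101.5   58. ]
scene (256.7536231884058, 234.58937198067633) (253, 232, 9, 6)
50 [  5.1 -84.7  50. ]
54 [  8.1 -88.4  54. ]
58 [ 11.1 -92.   58. ]
40 [96. 54. 22.] 46 [96. 54. 22.] 52 [96. 53. 22.] 58 [96. 54. 21.] 64 [95. 53. 20.] 70 [96. 53. 22.] 76 [95. 53. 20.] 82 [94. 53. 21.] 88 [93. 53. 21.] 94 [94. 54. 24.] 100 [94. 56. 24.] 106 [93. 55. 23.] 112 [93. 55. 24.] 118 [93. 55. 23.] 124 [92. 54. 22.] 130 [92. 53. 22.] 
box [-1.382e+02  1.000e-01  9.950e+01] dp [-3.85 -2.58  1.59] rot [ 5.21  5.24 14.36] F [ 0.3  0.1 -0.4] q [ 0.68  0.59  1.81 -0.7   1.16  0.82] t 6.3
```

>>> play_rows:
  dp:
    - [0, -0.2, -0.6]
    - [-0.1, -0.4, -1.2]
    - [-0.3, -0.6, -1.4]
    - [-0.6, -0.9, -1.2]
    - [-0.9, -1.2, -1.0]
  rot:
    - [0.35, 0.35, 0.98]
    - [0.7, 0.7, 1.95]
    - [1.1, 1.1, 2.95]
    - [1.45, 1.45, 3.95]
    - [1.8, 1.8, 4.9]
  fingers: 0

```text
clock: 6.72
eef_pos: [488.5, 159.6, 154.5]
tcp_rot: [2.997, 0.463, 1.261]
contact_force: [0.4, -0.9, 0.9]
opening: 0.004
grasp_force: 0.0
```

```bash
python3 -c "
from h import *
go(19.5,-102,150,0,-90)"
```

```text
box [-137.4  -46.8  154.5] dp [-3.54  0.78  2.03] rot [3.4  3.4  9.42] F [1.  0.1 0.9] q [ 0.58  0.42  1.82 -0.43  1.21  1.07] t 6.7167
```

>>> play_rows:
  dp:
    - [-0.6, 0.15, 0.3]
    - [-1.2, 0.3, 0.6]
    - [-1.8, 0.4, 0.95]
    - [-2.4, 0.55, 1.3]
    - [-2.9, 0.65, 1.6]
  rot:
    - [0.35, 0.35, 0.98]
    - [0.7, 0.7, 1.95]
    - [1.1, 1.1, 2.95]
    - [1.45, 1.45, 3.95]
    - [1.8, 1.8, 4.9]

```text
clock: 7.13
eef_pos: [482.0, 22.3, 152.9]
tcp_rot: [3.019, 0.204, 0.75]
contact_force: [0.3, -0.2, -0.6]
opening: -0.002
grasp_force: 0.0
```

```bash
python3 -c "
from h import *
go(19.5,-102,130,0,-90)"
```

```text
box [ -7.6 -92.  152.9] dp [-0.4   0.41  0.72] rot [1.6  1.64 4.5 ] F [ 0.2  0.2 -0.6] q [ 0.19  0.29  1.95 -0.25  1.02  1.14] t 7.1333
```

>>> play_rows:
  dp:
    - [-0.1, 0.1, 0.15]
    - [-0.2, 0.2, 0.3]
    - [-0.3, 0.3, 0.5]
    - [-0.4, 0.41, 0.65]
    - [-0.4, 0.41, 0.72]
  rot:
    - [0.35, 0.35, 0.98]
    - [0.7, 0.7, 1.95]
    - [1.1, 1.1, 2.95]
    - [1.45, 1.45, 3.95]
    - [1.6, 1.64, 4.5]

```text
clock: 7.55
eef_pos: [479.8, -6.4, 129.5]
tcp_rot: [-3.141, 0.001, 0.286]
contact_force: [-1.2, 0.5, -0.2]
opening: 0.002
grasp_force: 0.0
```

```bash
python3 -c "
from h import *
go(19.5,-102,85,0,-90)"
```

```text
box [  19.3 -102.4  129.5] dp [0.01 0.01 1.11] rot [-0.01  0.01 -0.02] F [-0.8 -1.  -0.2] q [-0.02  0.26  2.03  0.    0.85  1.27] t 7.55
```

>>> play_rows:
  dp:
    - [0.01, 0.01, 0.3]
    - [0.01, 0.01, 0.6]
    - [0.01, 0.01, 0.9]
    - [0.01, 0.01, 1.1]
    - [0.01, 0.01, 1.2]
  rot:
    - [0, 0, 0]
    - [0, 0, 0]
    - [0, 0, 0]
    - [0, 0, 0]
    - [0, 0, 0]

```text
clock: 7.97
eef_pos: [479.9, -5.2, 80.9]
tcp_rot: [3.141, 0.004, 0.294]
contact_force: [-0.4, 1.0, -0.5]
opening: -0.003
grasp_force: 0.0
```

```bash
python3 - <<'E'
from h import *
from rig import optics
go(19.5,-102,65,0,-90)
f=optics.grab_frame("scene"); cv2.imwrite("pics/s3.png",cv2.resize(f["color"][150:290,180:340],None,fx=4,fy=4)[...,::-1])
E
```

```text
box [  18.2 -101.9   80.9] dp [-0.    0.03  0.4 ] rot [0.   0.04 0.05] F [-1.1 -0.1 -0.5] q [-0.01  0.34  2.06 -0.    0.74  1.27] t 7.9667
```

View pics/s3.png

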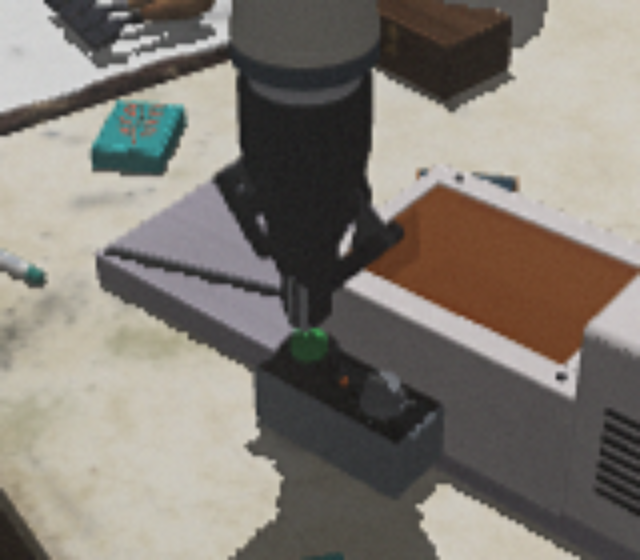

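The tips are centred just above the button at crop (310,330). I descend slowly.

>>> play_rows:
  dp:
    - [0, 0.03, 0.08]
    - [0, 0.03, 0.16]
    - [0, 0.03, 0.24]
    - [0, 0.03, 0.32]
    - [0, 0.03, 0.38]
  rot:
    - [0, 0, 0]
    - [0, 0, 0]
    - [0, 0, 0]
    - [0, 0, 0]
    - [0, 0, 0]

```text
clock: 8.43
eef_pos: [481.3, -6.0, 66.8]
tcp_rot: [3.141, 0.001, 0.294]
contact_force: [0.3, -0.6, 0.7]
opening: 0.001
grasp_force: 0.8
```

>>> play_rows:
  dp:
    - [0, 0, 0.05]
    - [0, 0, 0.1]
  rot:
    - [0, 0, 0]
    - [0, 0, 0]

```text
clock: 8.6
eef_pos: [481.3, -6.0, 62.9]
tcp_rot: [3.141, 0.002, 0.294]
contact_force: [-0.2, 0.3, 3.2]
opening: 0.0
grasp_force: 1.7
```

>>> play_rows:
  dp:
    - [0, 0, 0.04]
    - [0, 0, 0.08]
    - [0, 0, 0.08]
  rot:
    - [0, 0, 0]
    - [0, 0, 0]
    - [0, 0, 0]

```text
clock: 8.85
eef_pos: [481.5, -6.0, 61.5]
tcp_rot: [3.141, 0.002, 0.294]
contact_force: [-8.5, 0.8, 31.6]
opening: -0.005
grasp_force: 15.7
```

>>> play_rows:
  dp:
    - [0, 0, 0.04]
    - [0, 0, 0.08]
    - [0, 0, 0.08]
  rot:
    - [0, 0, 0]
    - [0, 0, 0]
    - [0, 0, 0]

```text
clock: 9.1
eef_pos: [481.7, -6.1, 60.7]
tcp_rot: [3.141, 0.001, 0.295]
contact_force: [-20.1, -0.5, 71.1]
opening: 0.004
grasp_force: 35.4
```

>>> play_rows:
  dp:
    - [0, 0, -0.2]
    - [0, 0, -0.5]
    - [0, 0, -0.9]
    - [0, 0, -1.4]
    - [0, 0, -1.8]
  rot:
    - [0, 0, 0]
    - [0, 0, 0]
    - [0, 0, 0]
    - [0, 0, 0]
    - [0, 0, 0]

```text
clock: 9.52
eef_pos: [481.2, -5.9, 129.5]
tcp_rot: [3.141, 0.002, 0.294]
contact_force: [0.1, -0.4, -0.0]
opening: 0.003
grasp_force: 0.0
```

>>> play_rows:
  dp:
    - [0, 0, -0.1]
    - [0, 0, -0.2]
    - [0, 0, -0.2]
    - [0, 0, -0.2]
    - [0, 0, -0.2]
  rot:
    - [0, 0, 0]
    - [0, 0, 0]
    - [0, 0, 0]
    - [0, 0, 0]
    - [0, 0, 0]

```text
clock: 9.93
eef_pos: [480.6, -5.9, 135.5]
tcp_rot: [3.141, 0.003, 0.294]
contact_force: [0.5, -0.4, -0.5]
opening: -0.002
grasp_force: 0.0
```

```bash
python3 - <<'E'
from h import *
from rig import optics,r
go(19.5,-102,140,0,-90)
f=optics.grab_frame("scene"); c=blob(f["color"],(45,100,50),(80,255,255),(245,225,270,250)); print(cv2.boundingRect(c))
print(r.sign_off())
E
```

```text
box [  19.1 -101.4  135.5] dp [-0.01  0.01 -0.11] rot [0.   0.03 0.06] F [ 0.5  0.4 -0.5] q [-0.01  0.26  2.02 -0.    0.87  1.26] t 9.9333
(253, 232, 9, 7)
the job is handed in; nothing more can be done
None
```

I handed the job in at about 10 s, with no verdict returned: the block was pushed into the bed (its drop inferred from the push depth and faint views through the window), the flap looked shut in the wrist view, and the start button was pressed to its stop and released; peak force was about 71 N.

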